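# Tea ball to the drip dish, spout to the glass

## Robot

A 6-joint arm with a two-finger parallel gripper is mounted at the origin on the work surface. World frame = base frame: x ahead of the robot, y to its left, z up, the work surface at z = 0. Lengths are in m, angles in rad, forces in N, time in s.
With the tool pointing down it reaches from about 0.35 to 0.975 m from the base axis. Payload 17.4 kg.
Tool frame: the origin (TCP) lies midway between the tips of the shut fingers; the grasp point (between the pads) lies 19 mm behind it; z points along the fingers, y is the line along which they close (so a half turn about z gives the same grasp; the last joint's range is limited). The gripper opens to 85 mm and grips with 20 to 120 N. Pads are 22 mm wide; open, the fingers measure 114 mm over their backs; the gripper's body (76 mm by 85 mm) begins 54 mm behind the grasp point. The pads swing forward as they close: fully open they stand 13 mm farther back than shut.
Start: joints at [-1.367, 0.116, 1.442, -0, 1.584, -0.038], TCP at [0.162, -0.655, 0.211] pointing down, gripper open.
Joint ranges: [-2.83, 2.83], [-0.83, 2.19], [0.07, 2.5], [-1.14, 4.28], [0.01, 3], [-2.97, 2.97]. Speed limits (rad/s): [1.89, 1.89, 2.22, 3.14, 3.14, 3.14].

## Interface

Orientations are given as a rotation vector (axis times angle).
In Python, from bench import status, viewer, manip gives the robot as it stands. The module is installed in compiled form; this text tells all that it offers.
- The arm moves only by the shell command python3 -m crank 'ROWS' [FORCE]. ROWS is JSON, a list that holds one entry, the list of rows, each a list of 7 numbers: the shift along the tool's x, y, z in cm, then the turn, a rotation vector about the tool's x, y, z in degrees, then the finger opening in cm, from 0 to 8.54. In form: [[[x, y, z, rx, ry, rz, grip], ...]]. A call has 1 to 12 rows; each row shifts and turns the commanded pose from where the row before left it, along the tool's axes as they then stand; what a row does not reach is not made up. A row lasts 1/12 s, in which the tool goes at most 41.7 mm and 7.16 degrees, less where a joint would pass 70% of its speed; a pose out of reach is approached as far as the arm can. A call with a gripper value outside its range is refused whole. The fingers move at their own pace and stop on an object; FORCE is the grip in N (left out, the last holds). Time passes only in rows, so rows that do not move let the fingers close. It gives the time, the measured TCP pose, the force, the opening and the grip force at its end, in the units of the state.
- status.state(): the state, without advancing time (a new reading comes with each control period).
- viewer.capture(name): name is "scene" or "top" or "wrist"; returns a dict with "color" (400x640x3 uint8, red, green, blue), "vertical_fov" (degrees; the focal length in pixels is half the picture's height over the tangent of half this angle, whatever the lens; pixels are square), "cx", "cy" (the principal point, pixels), "extrinsics" (4x4, takes a point from world to camera coordinates); the wrist camera has in their place "T_tool_cam" (4x4, takes a point from camera to tool coordinates, whose origin is the TCP and whose axes are the flange's). Camera axes: x right, y up, looking along -z (the intrinsics and any distortion apply to the point x, -y, -z); pixel columns grow to the right and rows downward; lengths in m; the calibration is good to about 2 mm. A picture is of the moment at which its call begins: read the wrist's pose just before it. There is no depth.
- manip.job_done(): hands the job in; it is judged then, once.
Trained networks look in a picture, given as the dict that the camera call returned (one of the last four; its "shot" number tells which), for a name from the list of things; names that differ only in an ending like _2 or _b are one class to them, and where a whole thing is asked for, a point or a joint stands for the part that bears it (a point fixed in the world has none). Each returns a list of dicts, best first, with "confidence" (0 to 1); they miss things now and then, are a little off and sometimes report something else, mostly with a low value. They report only what shows in the picture. A call takes as long as a camera call. They do not tell look-alikes from the thing itself.
- viewer.find_in(picture, label): "at" ([column, row] as shares, 0 to 1, of the picture: columns of its width, rows of its height, amid what is visible of it).
- viewer.tip_of(picture, label): "at" ([column, row] as shares, 0 to 1, of the picture: columns of its width, rows of its height: a listed point, or the origin of a listed thing).
The state is a dict: "t": time; "qpos": joint angles; "dq": joint speeds; "joint_torque": joint torques, N m; "tool_pos": TCP position; "tcp_rot": TCP orientation; "wrist_force": force on the tool from outside, world axes, zero at the start; "torque": the same for the moment, N m; "grip_width": opening from 0.0 (shut) to 1.0 (fully open); "grip_force": force on a finger pad.
Only numpy, scipy, OpenCV 4.12 (cv2) and the standard library are available. Lean on these libraries where they do the work, as an engineer would, in place of code of your own. Each camera call takes 0.05 s, during which the arm holds its last target. There are 200 camera calls.

## Task

Take the steel tea ball off the plastic lid and set it gently in the middle of the drip dish while the dish is still standing on its cork mat. Then take the dish by its upright wooden grip, lift it roughly 8 cm straight up above the mat, and turn it about a quarter turn so that its pouring spout points at the tall drinking glass, keeping the dish level and the ball resting in the middle all the way; leave the glass, bowl and jar where they stand. Finish still holding the dish there, level and motionless, centred above its mat; do not put it down.

Things in the scene. Friction and masses are not known exactly. Their poses are not given: they have to be found in the camera images.
- teaball_center (a point): Centre of a smooth steel tea ball, 44 mm in diameter, 60 g, free to roll. At the start it sits in the raised ring of the plastic lid, its centre about 31 mm above the counter.
- teaball: The same tea ball; origin at its centre.
- lid: Upturned round white plastic lid, 84 mm across, 3 mm thick with an edge lip 6 mm high in all, lying loose on the counter. A raised central ring (34 mm outer diameter, top 13 mm above the counter) cradles the tea ball. Origin: centre of its underside. It lies on the robot's left or right.
- dish: White ceramic drip dish, round, 160 mm across, rim 24 mm high, about 0.25 kg, standing on the cork mat. Its inside floor (72 mm radius) is a shallow cone of 9 degrees slope, so a ball rolls to the middle. Origin: centre of its underside. +z up; +x points out through the V-shaped pouring spout (spout tip 108 mm from the centre); the upright wooden grip is on the opposite, -x, side.
- dish_seat (a point): Lowest point of the dish's inside floor, at its centre, 6 mm above its underside; same axes as the dish. A ball resting there has its centre 22 mm above this point.
- dish_grip (a point): Gripping point of the dish: on the axis of its upright wooden grip, 97 mm from the dish centre on the -x side, 50 mm above the dish's underside; same axes as the dish. The grip is a block 20 mm thick along x (the radial direction), 40 mm wide along y, its top 68 mm above the dish's underside and upright faces free from 24 mm up. Pinching it across its 20 mm thickness keeps the dish level best.
- mat: Round cork mat, 170 mm across and 4 mm thick, fixed on the counter; the dish starts centred on it. Origin: centre of its underside.
- glass: Tall drinking glass of clear glass, 68 mm across, 95 mm high, about 235 mm from the mat's centre on one side of the dish. Origin: centre of its underside.
- bowl: Low green ceramic bowl, 110 mm across, 50 mm high, on the opposite side of the dish from the glass (the two sides are swapped at random). Origin: centre of its underside. Bystander.
- jar: Closed glass jar with a steel cap, 56 mm across, 75 mm high, on the side opposite the plastic lid. Origin: centre of its underside. Bystander.
Mind the look-alikes: they are no part of the job. There is more than one size of the mat; the job needs the larger. What is shaped like the dish but turquoise is not meant.

How it is judged:
On the way, in this order (a step that is already met when the one before it is completed fails the run):
1. the tea ball rests, let go, in the middle of the dish, which still stands on its mat (horizontal distance between teaball_center and dish_seat below 0.012 m and z of teaball_center in the frame of dish_seat below 0.027 m and contact force between the fingers and teaball below 0.05 N and height (world z) of dish below 0.01 m), for 0.2 s.
2. the dish is held clear above the mat with the ball in its middle (horizontal distance between teaball_center and dish_seat below 0.025 m and height (world z) of dish above 0.025 m and contact force between the fingers and dish above 1 N), for 0.1 s.
At the end, for the whole second after the job is handed in: Dish held only by the fingers, underside 45-160 mm above the counter, within 40 mm of over the mat centre, tilt < 0.10 rad, at rest; the spout line passes within 35 mm of the glass axis; the ball lies on the dish floor within 12 mm of its middle, still, untouched by the fingers (horizontal distance between teaball_center and dish_seat below 0.012 m and z of teaball_center in the frame of dish_seat below 0.027 m and height (world z) of dish between 0.045 and 0.16 m and angle between dish's own z axis and vertical below 0.1 rad and horizontal distance between dish and mat below 0.04 m and x of glass in the frame of dish above 0.1 m and y of glass in the frame of dish between -0.035 and 0.035 m and contact force between the fingers and dish above 1 N and contact force between the fingers and teaball below 0.05 N and contact force between dish and mat below 0.05 N and linear speed of dish below 0.02 m/s and angular speed of dish below 0.15 rad/s and linear speed of teaball below 0.04 m/s); the arm keeps its last pose, push and grip.
It fails at once if the dish is off its mat while the ball is more than 35 mm from the middle of the dish (height (world z) of dish above 0.015 m and horizontal distance between teaball_center and dish_seat above 0.035 m).
It fails at once if the dish is tilted by more than 0.2 rad (angle between dish's own z axis and vertical above 0.2 rad).
It fails at once if the ball is dropped into the dish or moves fast in it (horizontal distance between teaball_center and dish_seat below 0.06 m and z of teaball_center in the frame of dish_seat below 0.045 m and linear speed of teaball above 0.7 m/s).
It fails at once if the glass, bowl or jar is pushed or tipped (distance of any of glass, bowl, jar from where it was at the start of the episode above 0.025 m or angle between any of glass, bowl, jar's own z axis and vertical above 0.3 rad).
It also fails if it takes over 64 s, if anything falls off the work surface, if the arm or the gripper's body presses on something with over 40 N, if the wrist force passes 120 N, or if a joint passes its speed limit or range.

## Working session

There is one attempt and no reset: what is moved stays moved. The work goes in short steps, Python scripts to look and compute and a shell command to move; the robot and the scene stay as the last step left them, time stands still between calls to the robot, and variables do not carry over. Pictures are saved under pics/ and viewed, at most 11 in all, crops included, and the job is handed in when it is done.

```bash
mkdir -p pics; cat > h.py <<'E'
import numpy as np, cv2
from scipy.spatial.transform import Rotation as R
from bench import status, viewer, manip
def save(p,n): cv2.imwrite('pics/'+n,cv2.cvtColor(p['color'],cv2.COLOR_RGB2BGR))
def cam(p,st=None):
    f=200/np.tan(np.radians(p['vertical_fov'])/2)
    if 'extrinsics' in p: T=np.linalg.inv(np.array(p['extrinsics']))
    else:
        W=np.eye(4);W[:3,:3]=R.from_rotvec(st['tcp_rot']).as_matrix();W[:3,3]=st['tool_pos'];T=W@np.array(p['T_tool_cam'])
    return f,T
def ray(p,px,st=None):
    f,T=cam(p,st); d=np.array([(px[0]-p['cx'])/f,-(px[1]-p['cy'])/f,-1.])
    return T[:3,3],T[:3,:3]@d
def onz(p,px,z,st=None):
    o,d=ray(p,px,st); return o+d*(z-o[2])/d[2]
def proj(p,X,st=None):
    f,T=cam(p,st); c=np.linalg.inv(T)@np.append(X,1); return [p['cx']+f*c[0]/-c[2],p['cy']-f*c[1]/-c[2]]
E
python3 - <<'E'
from h import *
Z={'teaball_center':.031,'lid':0,'dish':.004,'dish_seat':.01,'dish_grip':.054,'mat':0,'glass':0,'bowl':0,'jar':0}
print(status.state())
for n in('scene','top'):
    p=viewer.capture(n);save(p,n+'0.png');print(n,[k for k in p if k!='color'],p['vertical_fov'],p['cx'],p['cy'])
    for k,z in Z.items():
        for r in viewer.tip_of(p,k)[:3]:
            px=[r['at'][0]*640,r['at'][1]*400];print(k,np.round(px),round(r['confidence'],2),onz(p,px,z).round(3))
E
```

```text
{'t': 0.0, 'qpos': array([-1.36681980e+00,  1.16513852e-01,  1.44229052e+00,  3.87559941e-06,
        1.58400066e+00, -3.78105081e-02]), 'dq': array([-6.90110408e-04,  6.48236407e-04, -7.70041761e-05,  4.12258825e-05,
       -1.02153670e-04, -2.27253527e-04]), 'joint_torque': array([ 1.04038289e-03, -7.31985712e+01, -6.32495999e+01, -5.36535509e-06,
        6.32038194e-03,  6.63487663e-05]), 'tool_pos': array([ 0.16156138, -0.65515175,  0.21052772]), 'tcp_rot': array([-3.11746332e+00, -3.78728052e-01,  1.51916664e-04]), 'wrist_force': array([-0.26410491, -0.08045969, -0.01500313]), 'torque': array([-0.04687354, -0.04766032, -0.01232032]), 'grip_force': 0.0, 'grip_width': 0.9987630265204931}
scene ['vertical_fov', 'cx', 'cy', 'extrinsics', 'shot'] 48.215221101059086 326.26429281721374 200.34719345311294
teaball_center [440. 231.] 0.48 [0.381 0.211 0.031]
lid [438. 233.] 0.66 [0.372 0.205 0.   ]
dish [318. 220.] 0.89 [ 0.611 -0.048  0.004]
dish [309. 113.] 0.85 [ 0.365 -0.396  0.004]
dish [440. 230.] 0.39 [0.361 0.203 0.004]
dish_seat [317. 222.] 0.94 [ 0.62 -0.04  0.01]
dish_seat [308
[... 328 characters left out ...]
al_fov', 'cx', 'cy', 'extrinsics', 'shot'] 56.84473846082173 319.21047170361516 197.29137227220806
teaball_center [217. 273.] 0.82 [0.368 0.212 0.031]
lid [222. 268.] 0.86 [0.376 0.207 0.   ]
dish [445. 280.] 0.88 [ 0.36  -0.392  0.004]
dish [317. 187.] 0.6 [ 0.602 -0.044  0.004]
dish_seat [447. 279.] 0.93 [ 0.364 -0.396  0.01 ]
dish_seat [314. 185.] 0.64 [ 0.605 -0.036  0.01 ]
dish_grip [490. 268.] 0.92 [ 0.399 -0.489  0.054]
dish_grip [317. 222.] 0.56 [ 0.505 -0.045  0.054]
mat [330. 107.] 0.8 [ 0.823 -0.075  0.   ]
glass [399. 183.] 0.73 [ 0.617 -0.266  0.   ]
bowl [228. 187.] 0.81 [0.595 0.198 0.   ]
bowl [312. 186.] 0.49 [ 0.604 -0.03   0.   ]
jar [382. 274.] 0.61 [ 0.371 -0.223  0.   ]
```

View pics/scene0.png

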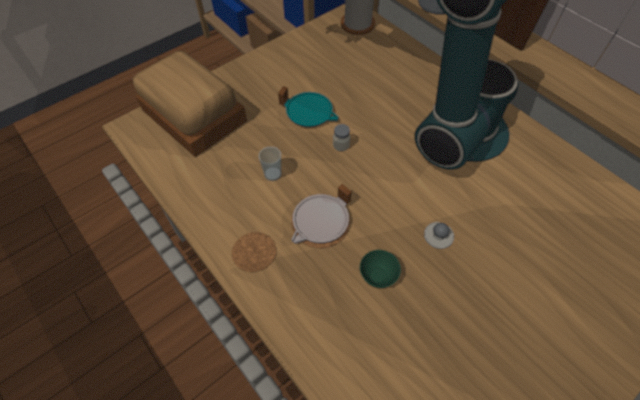

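View pics/top0.png

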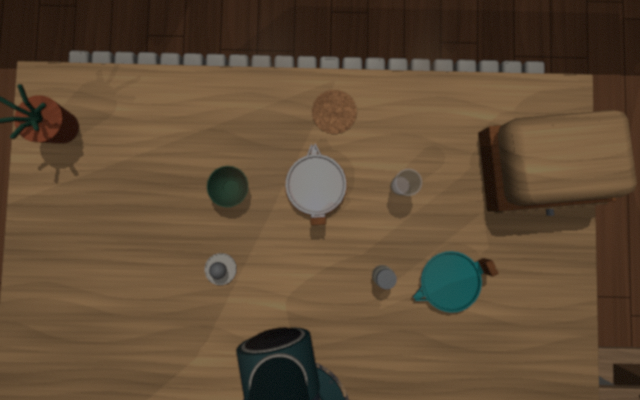

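The top view shows these look-alikes:
- **Dishes:** the white dish at (317,187) stands on cork. The turquoise one at (450,280) is a decoy.
- **Mats:** the small bare mat at (333,111) is a decoy. The larger mat is under the white dish.
- **Ball and lid:** at (219,270), on the left.
- **Others:** glass (405,183), bowl (228,187), jar (384,278).

I choose the white dish, and I'll check it from the wrist as the arm swings over.

```bash
python3 -m crank '[[[4,-0.12,0,0,0,-3.4,8.5],[4,-0.12,0,0,0,-3.4,8.5],[4,-0.12,0,0,0,-3.4,8.5],[4,-0.12,0,0,0,-3.4,8.5],[4,-0.12,0,0,0,-3.4,8.5],[4,-0.12,0,0,0,-3.4,8.5],[4,-0.12,0,0,0,-3.4,8.5],[4,-0.12,0,0,0,-3.4,8.5],[4,-0.12,0,0,0,-3.4,8.5],[4,-0.12,0,0,0,-3.4,8.5],[4,-0.12,0,0,0,-3.4,8.5]]]' 20
python3 -m crank '[[[4,-0.12,-1,0,0,-3.4,8.5],[4,-0.12,-1,0,0,-3.4,8.5],[4,-0.12,-1,0,0,-3.4,8.5],[4,-0.12,-1,0,0,-3.4,8.5],[4,-0.12,-1,0,0,-3.4,8.5],[4,-0.12,-1,0,0,-3.4,8.5],[4,-0.12,-1,0,0,-3.4,8.5],[4,-0.12,-1,0,0,-3.4,8.5],[4,-0.12,-1,0,0,-3.4,8.5],[0,0,0,0,0,0,8.5],[0,0,0,0,0,0,8.5]]]'
python3 - <<'E'
from h import *
st=status.state();p=viewer.capture('wrist');save(p,'w1.png')
Z={'dish_seat':.01,'dish_grip':.054,'mat':0,'glass':0,'bowl':0}
for k,z in Z.items():
    for r in viewer.tip_of(p,k)[:2]:
        px=[r['at'][0]*640,r['at'][1]*400];print(k,np.round(px),round(r['confidence'],2),onz(p,px,z,st).round(3))
E
```

```text
t: 1.92
tool_pos: [0.5274, -0.421, 0.2112]
tcp_rot: [-2.831, -1.363, 0.0]
wrist_force: [0.8, -1.7, -0.4]
grip_width: 0.995
grip_force: 0.0
t: 2.83
tool_pos: [0.668, -0.0939, 0.302]
tcp_rot: [2.37, 2.061, 0.001]
wrist_force: [0.7, -0.7, 0.1]
grip_width: 0.995
grip_force: 0.0
dish_seat [273. 114.] 0.85 [ 0.607 -0.038  0.01 ]
dish_grip [186. 136.] 0.7 [ 0.512 -0.047  0.054]
mat [438. 131.] 0.87 [ 0.812 -0.088  0.   ]
glass [307. 274.] 0.64 [ 0.615 -0.266  0.   ]
```

View pics/w1.png

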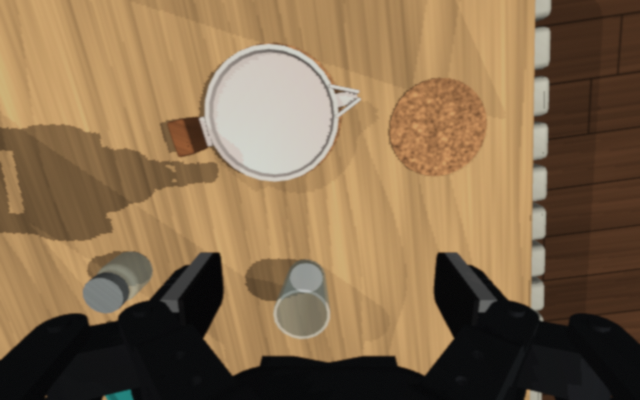

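Wrist view: the white dish is at (272,112), with its grip at (186,136) and spout at (350,97). The glass is at (305,280) and the small decoy mat at (438,128). Choice confirmed, so on to the ball.

```bash
python3 -m crank '[[[4,-0.12,0,0,0,-3.4,8.5],[4,-0.12,0,0,0,-3.4,8.5],[4,-0.12,0,0,0,-3.4,8.5],[4,-0.12,0,0,0,-3.4,8.5],[4,-0.12,0,0,0,-3.4,8.5],[4,-0.12,0,0,0,-3.4,8.5],[4,-0.12,0,0,0,-3.4,8.5],[4,-0.12,0,0,0,-3.4,8.5],[4,-0.12,0,0,0,-3.4,8.5]]]'
python3 -m crank '[[[0,-4,2,0,0,0,8.5],[0,-4,2,0,0,0,8.5],[0,-4,2,0,0,0,8.5],[0,-4,2,0,0,0,8.5],[0,-4,2,0,0,0,8.5],[0,-4,0,0,0,0,8.5],[0,0,0,0,0,0,8.5],[0,0,0,0,0,0,8.5],[0,0,0,0,0,0,8.5]]]'
cat > ball.py <<'E'
from h import *
import sys
st=status.state();p=viewer.capture('wrist');save(p,sys.argv[1])
Rm=R.from_rotvec(st['tcp_rot']).as_matrix()
for k,z in {'teaball_center':.031,'teaball':.031,'lid':0}.items():
    for r in viewer.tip_of(p,k)[:2]:
        px=[r['at'][0]*640,r['at'][1]*400];X=onz(p,px,z,st)
        print(k,np.round(px),round(r['confidence'],2),X.round(4),'tool cm',(Rm.T@(X-st['tool_pos'])*100).round(2))
E
python3 ball.py w2.png
```

```text
t: 3.88
tool_pos: [0.6228, 0.2582, 0.3009]
tcp_rot: [-1.744, -2.613, 0.001]
wrist_force: [0.9, 0.2, 0.1]
grip_width: 0.995
grip_force: 0.0
t: 4.63
tool_pos: [0.4145, 0.1705, 0.2087]
tcp_rot: [1.747, 2.61, 0.002]
wrist_force: [-0.6, -0.7, -0.8]
grip_width: 0.998
grip_force: 0.0
teaball_center [307. 115.] 0.87 [0.3772 0.2104 0.031 ] tool cm [ 5.11 -1.95 17.77]
teaball_center [488. 211.] 0.66 [0.5781 0.1929 0.031 ] tool cm [-4.16 15.95 17.79]
teaball [308. 114.] 0.95 [0.3774 0.2121 0.031 ] tool cm [ 5.27 -1.87 17.77]
```

View pics/w2.png

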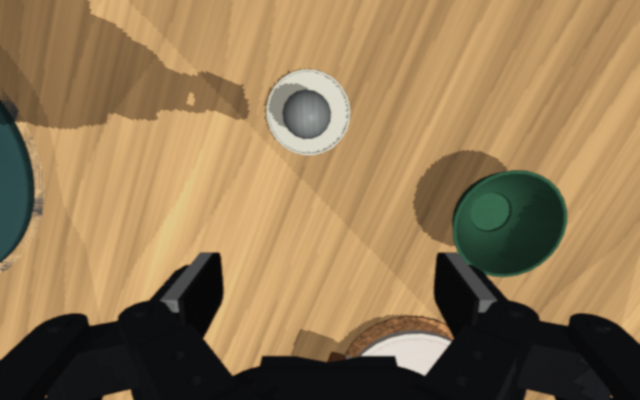

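The tea ball is at (307,114), on the lid at (308,112). Moving over and descending.

```bash
python3 -m crank '[[[2.6,-0.95,2,0,0,0,8.5],[2.6,-0.95,2,0,0,0,8.5],[0,0,2.5,0,0,0,8.5],[0,0,2.5,0,0,0,8.5],[0,0,2.5,0,0,0,8.5],[0,0,2,0,0,0,8.5],[0,0,0,0,0,0,8.5],[0,0,0,0,0,0,8.5]]]'
python3 ball.py w3.png
```

```text
t: 5.5
tool_pos: [0.3765, 0.2115, 0.0727]
tcp_rot: [-1.746, -2.61, 0.003]
wrist_force: [1.3, 0.8, 0.9]
grip_width: 0.994
grip_force: 0.0
teaball_center [325. 212.] 0.72 [0.3745 0.2117 0.031 ] tool cm [ 0.09 -0.17  4.17]
teaball [330. 213.] 0.59 [0.3775 0.2123 0.031 ] tool cm [0.04 0.13 4.17]
```

View pics/w3.png

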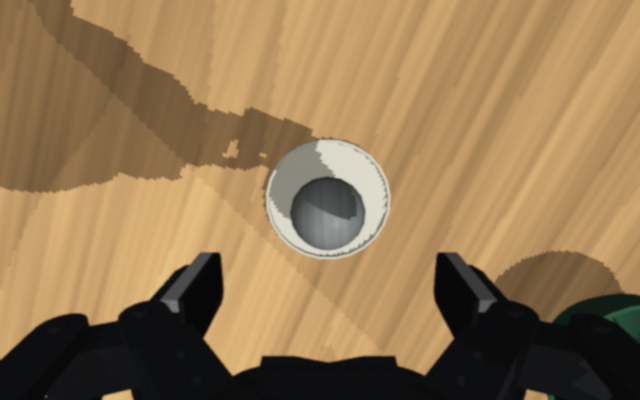

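The ball is at (328,213), centred between the fingers. Lowering and closing.

```bash
python3 -m crank '[[[0,0,2,0,0,0,8.5],[0,0,2,0,0,0,8.5],[0,0,1.5,0,0,0,8.5],[0,0,0,0,0,0,5.5],[0,0,0,0,0,0,4.8],[0,0,0,0,0,0,4.2],[0,0,0,0,0,0,3.5],[0,0,0,0,0,0,3.5],[0,0,0,0,0,0,3.5],[0,0,0,0,0,0,3.5],[0,0,0,0,0,0,3.5]]]' 25
```

```text
t: 6.62
tool_pos: [0.3771, 0.2119, 0.0197]
tcp_rot: [1.746, 2.611, 0.002]
wrist_force: [-4.1, -1.2, 8.4]
grip_width: 0.415
grip_force: 17.2
```

```bash
python3 ball.py w4.png; python3 -c "
from bench import status;s=status.state();print(s['grip_width'],s['grip_force'],s['wrist_force'])"
```

```text
teaball_center [328. 252.] 0.77 [0.3777 0.2114 0.031 ] tool cm [-0.07  0.04 -1.13]
teaball [330. 250.] 0.91 [0.378  0.2126 0.031 ] tool cm [ 0.03  0.12 -1.13]
0.4132338709515608 17.24557399749756 [-3.95121942 -1.87931358  7.30432273]
```

View pics/w4.png

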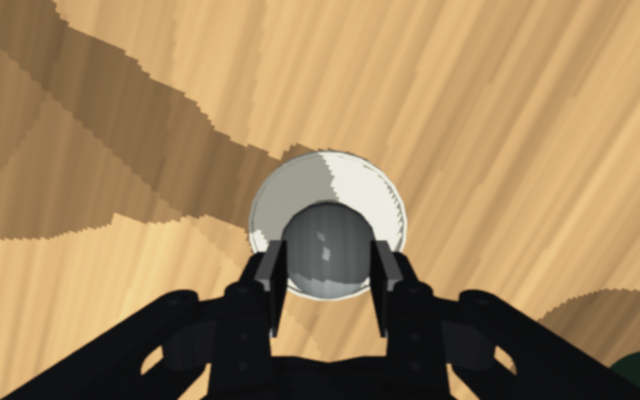

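```bash
python3 -m crank '[[[0,0,-0.2,0,0,0,3.5],[0,0,0,0,0,0,3.5]]]'
```

```text
t: 6.98
tool_pos: [0.377, 0.2118, 0.0212]
tcp_rot: [1.746, 2.611, 0.002]
wrist_force: [-0.5, 0.8, -1.7]
grip_width: 0.415
grip_force: 14.3
```

```bash
python3 -m crank '[[[0,0,0,0,0,0,3],[0,0,0,0,0,0,3],[0,0,-0.3,0,0,0,3],[0,0,-0.4,0,0,0,3],[0,0,0,0,0,0,3],[0,0,0,0,0,0,3]]]' 30; python3 ball.py w5.png
```

```text
t: 7.48
tool_pos: [0.3767, 0.2117, 0.0275]
tcp_rot: [1.746, 2.611, 0.001]
wrist_force: [0.1, 0.2, -0.9]
grip_width: 0.399
grip_force: 25.5
teaball_center [326. 248.] 0.78 [0.377  0.2093 0.031 ] tool cm [-0.23 -0.06 -0.35]
teaball [330. 247.] 0.97 [0.3785 0.2105 0.031 ] tool cm [-0.18  0.12 -0.35]
```

The ball came up with the gripper. Carrying it to the dish.

```bash
python3 -m crank '[[[0,0,-1,0,0,0,3],[0,0,-2,0,0,0,3],[0,0,-2,0,0,0,3],[0,0,-2,0,0,0,3],[0,0,-2,0,0,0,3],[0,0,-1,0,0,0,3]]]'
python3 -m crank '[[[-1.6,0.6,0,0,0,0,3],[-2.6,0.96,0,0,0,0,3],[-2.6,0.96,0,0,0,0,3],[-2.6,0.96,0,0,0,0,3],[-2.6,0.96,0,0,0,0,3],[-2.6,0.96,0,0,0,0,3],[-2.6,0.96,0,0,0,0,3],[-2.6,0.96,0,0,0,0,3],[-2.6,0.96,0,0,0,0,3],[-1.3,0.48,0,0,0,0,3],[0,0,0,0,0,0,3]]]'
cat > dish.py <<'E'
from h import *
import sys
st=status.state();p=viewer.capture(sys.argv[2]);save(p,sys.argv[1])
Rm=R.from_rotvec(st['tcp_rot']).as_matrix();print('yaw',np.degrees(np.arctan2(Rm[1,0],Rm[0,0])),'tilt',Rm[2].round(3))
dz=float(sys.argv[3]) if len(sys.argv)>3 else 0
for k,z in {'dish_seat':.01,'dish':.004,'dish_grip':.054,'teaball_center':.032,'glass':-dz,'mat':-dz}.items():
    for r in viewer.tip_of(p,k)[:2]:
        px=[r['at'][0]*640,r['at'][1]*400];X=onz(p,px,z+dz,st)
        print(k,np.round(px),round(r['confidence'],2),X.round(4),'tool cm',(Rm.T@(X-st['tool_pos'])*100).round(2))
E
python3 dish.py w6.png wrist
```

```text
t: 8.18
tool_pos: [0.3772, 0.2119, 0.1303]
tcp_rot: [1.746, 2.61, 0.004]
wrist_force: [0.2, 0.6, -0.2]
grip_width: 0.4
grip_force: 25.6
t: 9.1
tool_pos: [0.5491, 0.0243, 0.1267]
tcp_rot: [-1.749, -2.609, 0.001]
wrist_force: [0.1, -0.4, -0.9]
grip_width: 0.401
grip_force: 25.6
yaw 112.33761975682359 tilt [ 0.    -0.001 -1.   ]
dish_seat [363. 273.] 0.57 [ 0.6067 -0.037   0.01  ] tool cm [-7.86  3.01 11.67]
dish [364. 273.] 0.74 [ 0.609  -0.0388  0.004 ] tool cm [-8.11  3.15 12.27]
dish_grip [244. 267.] 0.67 [ 0.5126 -0.0456  0.054 ] tool cm [-5.08 -6.03  7.28]
teaball_center [329. 248.] 0.72 [ 0.5671 -0.0172  0.032 ] tool cm [-4.52  0.09  9.47]
```

```bash
python3 -m crank '[[[-1.9,0.75,0,0,0,0,3],[-2,0.75,0,0,0,0,3],[-2,0.75,0,0,0,0,3],[-2,0.75,0,0,0,0,3],[0,0,0,0,0,4.3,3],[0,0,1,0,0,4.3,3],[0,0,1,0,0,4.3,3],[0,0,1,0,0,4.3,3],[0,0,0,0,0,0,3],[0,0,0,0,0,0,3]]]'
python3 dish.py w7.png wrist;python3 dish.py t7.png top
```

```text
t: 10.28
tool_pos: [0.6056, -0.0351, 0.0971]
tcp_rot: [-2.114, -2.324, 0.001]
wrist_force: [-0.3, 0.7, -0.3]
grip_width: 0.397
grip_force: 25.6
yaw 95.4164441405636 tilt [ 0.    -0.001 -1.   ]
dish_seat [328. 198.] 0.84 [ 0.6062 -0.0379  0.01  ] tool cm [-0.28  0.04  8.71]
dish_grip [173. 216.] 0.91 [ 0.5129 -0.0457  0.054 ] tool cm [-0.18 -9.33  4.31]
teaball_center [328. 247.] 0.88 [ 0.6091 -0.0669  0.032 ] tool cm [-3.2   0.05  6.51]
mat [580. 273.] 0.85 [ 0.8129 -0.0833  0.    ] tool cm [-6.76 20.18  9.7 ]
yaw 95.2960538112779 tilt [-0.     0.001 -1.   ]
dish_seat [314. 184.] 0.96 [ 0.6075 -0.0348  0.01  ] tool cm [0.06 0.14 8.76]
dish_seat [450. 281.] 0.6 [ 0.3582 -0.4031  0.01  ] tool cm [-34.32 -28.08   8.75]
dish [314. 185.] 0.91 [ 0.6059 -0.0348  0.004 ] tool cm [ 0.08 -0.02  9.36]
dish [448. 278.] 0.67 [ 0.3642 -0.3996  0.004 ] tool cm [-34.02 -27.45   9.35]
dish_grip [318. 221.] 0.83 [ 0.5091 -0.0484  0.054 ] tool cm [-0.38 -9.77  4.36]
dish_grip [488. 271.] 0.59 [ 0.3922 -0.4829  0.054 ] tool cm [-42.58 -25.43   4.35]
teaball_center [382. 272.] 0.29 [ 0.381  -0.2181  0.032 ] tool cm [-16.1  -24.1    6.55]
glass [399. 183.] 0.56 [ 0.616 -0.267  0.   ] tool cm [-23.15  -1.15   9.77]
mat [330. 112.] 0.95 [ 0.8089 -0.0741  0.    ] tool cm [-5.72 19.84  9.78]
mat [222. 269.] 0.39 [0.3751 0.2075 0.    ] tool cm [ 26.33 -20.76   9.75]
```

View pics/w7.png

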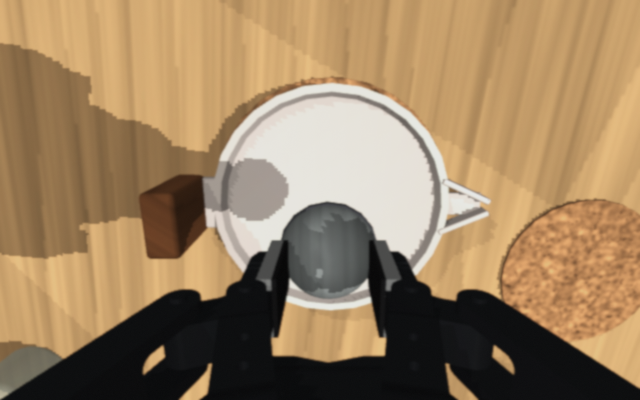

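The ball is at (328,250), held over the dish centre at (331,196). The grip is at (175,215) and the spout at (485,200), in line with the finger axis. Lowering now.

```bash
python3 -m crank '[[[-0.2,0.1,1.5,0,0,0,3],[0,0,1.5,0,0,0,3],[0,0,1.5,0,0,0,3],[0,0,1.2,0,0,0,3],[0,0,0.8,0,0,0,3],[0,0,0.4,0,0,0,3],[0,0,0.2,0,0,0,3],[0,0,0,0,0,0,3],[0,0,0,0,0,0,3]]]'
```

```text
t: 11.73
tool_pos: [0.6075, -0.0375, 0.0268]
tcp_rot: [2.117, 2.32, 0.001]
wrist_force: [0.5, -0.6, -0.7]
grip_width: 0.399
grip_force: 25.6
```

```bash
python3 -m crank '[[[0,0,0.2,0,0,0,3],[0,0,0.2,0,0,0,3],[0,0,0,0,0,0,3],[0,0,0,0,0,0,3]]]'
```

```text
t: 12.07
tool_pos: [0.6072, -0.0374, 0.0223]
tcp_rot: [2.117, 2.321, 0.0]
wrist_force: [0.5, -0.6, -1.3]
grip_width: 0.401
grip_force: 25.6
```

```bash
python3 -m crank '[[[0,0,0.1,0,0,0,3],[0,0,0,0,0,0,3],[0,0,0,0,0,0,4.2],[0,0,0,0,0,0,4.8],[0,0,0,0,0,0,5.6],[0,0,0,0,0,0,6.5],[0,0,0,0,0,0,7.5],[0,0,0,0,0,0,7.5],[0,0,0,0,0,0,7.5]]]'
python3 -m crank '[[[0,0,-1.5,0,0,0,7.5],[0,0,-2,0,0,0,7.5],[0,0,-3,0,0,0,7.5],[0,0,-3,0,0,0,7.5],[0,0,-2,0,0,0,7],[0,-2,0,0,0,0,6],[0,-2.5,0,0,0,0,6],[0,0,0,0,0,0,6],[0,0,0,0,0,0,6],[0,0,0,0,0,0,6],[0,0,0,0,0,0,6]]]'
python3 dish.py w8.png wrist
```

```text
t: 12.82
tool_pos: [0.6071, -0.0374, 0.0211]
tcp_rot: [-2.117, -2.321, 0.0]
wrist_force: [-0.3, 0.3, -0.0]
grip_width: 0.879
grip_force: 0.0
t: 13.73
tool_pos: [0.5628, -0.0415, 0.1361]
tcp_rot: [-2.117, -2.321, 0.0]
wrist_force: [0.4, -0.6, 0.6]
grip_width: 0.707
grip_force: 0.0
yaw 95.257312472854 tilt [ 0. -0. -1.]
dish_grip [254. 197.] 0.63 [ 0.5111 -0.0472  0.054 ] tool cm [-0.09 -5.2   8.21]
teaball_center [386. 190.] 0.63 [ 0.6077 -0.0384  0.032 ] tool cm [-0.1   4.51 10.41]
mat [597. 250.] 0.8 [ 0.8107 -0.0843  0.    ] tool cm [-6.53 24.29 13.61]
```

View pics/w8.png

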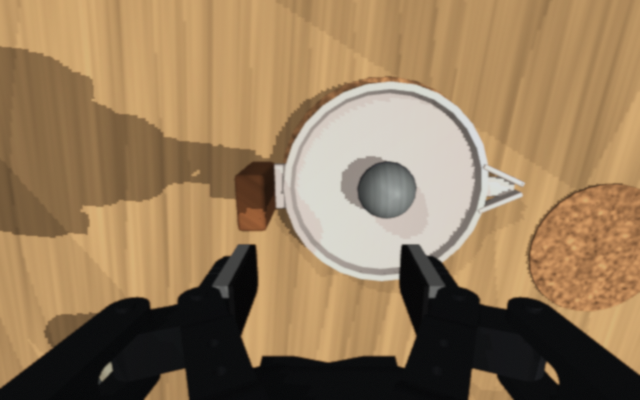

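The ball rests at (386,190), in the dish middle. Its measured position agrees with the dish centre derived from the grip. Now over the grip and down.

```bash
python3 -m crank '[[[0,-2.6,0,0,0,0,5.5],[-0.1,-2.6,0,0,0,0,5.5],[0,0,0,0,0,0,5.5],[0,0,0,0,0,0,5.5],[0,0,0,0,0,0,5.5]]]'
python3 dish.py w9.png wrist
```

```text
t: 14.5
tool_pos: [0.511, -0.0474, 0.1365]
tcp_rot: [2.117, 2.32, 0.001]
wrist_force: [0.1, -0.4, -0.0]
grip_width: 0.644
grip_force: 0.0
yaw 95.24193355416847 tilt [-0.     0.001 -1.   ]
dish [441. 178.] 0.66 [ 0.606  -0.0373  0.004 ] tool cm [ 0.14  9.53 13.25]
dish_grip [328. 196.] 0.84 [ 0.5117 -0.0473  0.054 ] tool cm [0.   0.06 8.25]
teaball_center [453. 185.] 0.58 [ 0.6064 -0.0363  0.032 ] tool cm [ 0.23  9.59 10.45]
```

View pics/w9.png

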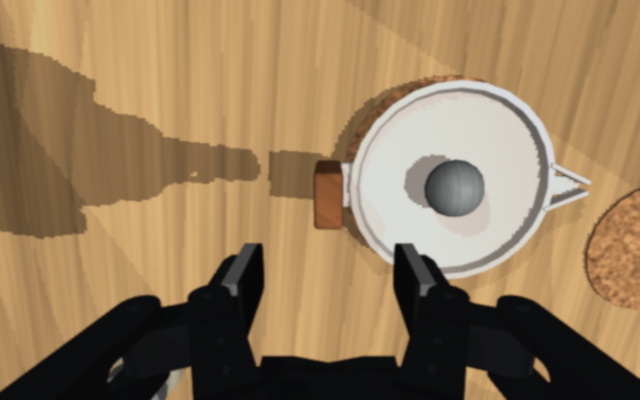

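The grip at (328,195) is square to the fingers and centred. Descending and closing.

```bash
python3 -m crank '[[[0,0,2,0,0,0,5.5],[0,0,2.5,0,0,0,5.5],[0,0,2.5,0,0,0,5.5],[0,0,1.8,0,0,0,5.5],[0,0,0.9,0,0,0,5.5],[0,0,0.4,0,0,0,5.5],[0,0,0,0,0,0,5],[0,0,0,0,0,0,4.5],[0,0,0,0,0,0,4],[0,0,0,0,0,0,3.5],[0,0,0,0,0,0,3]]]' 30
python3 -m crank '[[[0,0,0,0,0,0,2.6],[0,0,0,0,0,0,2.3],[0,0,0,0,0,0,2],[0,0,0,0,0,0,1.7],[0,0,0,0,0,0,1.4],[0,0,0,0,0,0,1.1],[0,0,0,0,0,0,0.8],[0,0,0,0,0,0,0.5],[0,0,0,0,0,0,0.5],[0,0,0,0,0,0,0.5]]]' 60
```

```text
t: 15.77
tool_pos: [0.511, -0.0474, 0.0359]
tcp_rot: [2.117, 2.32, 0.001]
wrist_force: [-0.3, -0.0, -0.2]
grip_width: 0.351
grip_force: 0.0
t: 16.6
tool_pos: [0.5107, -0.0474, 0.0354]
tcp_rot: [2.117, 2.321, 0.0]
wrist_force: [-3.1, -0.0, 5.3]
grip_width: 0.217
grip_force: 58.9
```

```bash
python3 -m crank '[[[0,0,-0.15,0,0,0,0.5],[0,0,-0.3,0,0,0,0.5],[0,0,-0.5,0,0,0,0.5],[0,0,-0.7,0,0,0,0.5],[0,0,-0.7,0,0,0,0.5],[0,0,-0.5,0,0,0,0.5],[0,0,-0.3,0,0,0,0.5],[0,0,-0.15,0,0,0,0.5],[0,0,0,0,0,0,0.5],[0,0,0,0,0,0,0.5]]]' 80
python3 dish.py w10.png wrist 0.034
```

```text
t: 17.43
tool_pos: [0.5105, -0.0473, 0.068]
tcp_rot: [-2.117, -2.321, 0.0]
wrist_force: [0.7, -0.4, -3.1]
grip_width: 0.214
grip_force: 80.0
yaw 95.25200872309115 tilt [ 0. -0. -1.]
dish [498. 218.] 0.82 [ 0.6066 -0.0369  0.038 ] tool cm [0.15 9.66 3.  ]
dish_grip [329. 253.] 0.78 [ 0.5109 -0.0446  0.088 ] tool cm [ 0.26  0.07 -2.  ]
dish_grip [522. 236.] 0.37 [ 0.5919 -0.0292  0.088 ] tool cm [ 1.06  8.27 -2.  ]
teaball_center [521. 236.] 0.64 [ 0.605 -0.037  0.066] tool cm [0.16 9.5  0.2 ]
```

View pics/w10.png

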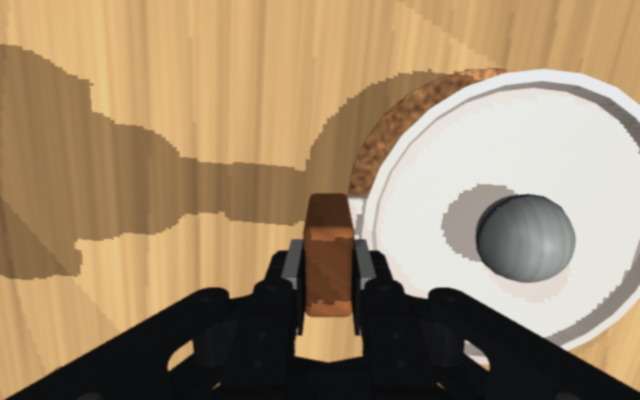

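Lifted 3 cm, level, with the ball central at (525,238). Lifting further, then turning about the dish centre.

```bash
python3 -m crank '[[[0,0,-0.2,0,0,0,0.5],[0,0,-0.4,0,0,0,0.5],[0,0,-0.6,0,0,0,0.5],[0,0,-0.8,0,0,0,0.5],[0,0,-0.8,0,0,0,0.5],[0,0,-0.8,0,0,0,0.5],[0,0,-0.6,0,0,0,0.5],[0,0,-0.4,0,0,0,0.5],[0,0,-0.2,0,0,0,0.5],[0,0,0,0,0,0,0.5],[0,0,0,0,0,0,0.5],[0,0,0,0,0,0,0.5]]]' 80
python3 -m crank '[[[0.169,0.0015,0,0,0,1,0.5],[0.339,0.006,0,0,0,2,0.5],[0.508,0.0133,0,0,0,3,0.5],[0.508,0.0133,0,0,0,3,0.5],[0.508,0.0133,0,0,0,3,0.5],[0.508,0.0133,0,0,0,3,0.5],[0.508,0.0133,0,0,0,3,0.5],[0.508,0.0133,0,0,0,3,0.5],[0.508,0.0133,0,0,0,3,0.5],[0.508,0.0133,0,0,0,3,0.5],[0.508,0.0133,0,0,0,3,0.5]]]'
python3 -m crank '[[[0.508,0.0133,0,0,0,3,0.5],[0.508,0.0133,0,0,0,3,0.5],[0.508,0.0133,0,0,0,3,0.5],[0.508,0.0133,0,0,0,3,0.5],[0.508,0.0133,0,0,0,3,0.5],[0.508,0.0133,0,0,0,3,0.5],[0.508,0.0133,0,0,0,3,0.5],[0.508,0.0133,0,0,0,3,0.5],[0.508,0.0133,0,0,0,3,0.5],[0.508,0.0133,0,0,0,3,0.5],[0.508,0.0133,0,0,0,3,0.5]]]'
python3 -m crank '[[[0.508,0.0133,0,0,0,3,0.5],[0.508,0.0133,0,0,0,3,0.5],[0.508,0.0133,0,0,0,3,0.5],[0.508,0.0133,0,0,0,3,0.5],[0.508,0.0133,0,0,0,3,0.5],[0.508,0.0133,0,0,0,3,0.5],[0.508,0.0133,0,0,0,3,0.5],[0.508,0.0133,0,0,0,3,0.5],[0.508,0.0133,0,0,0,3,0.5],[0.339,0.006,0,0,0,2,0.5],[0.169,0.0015,0,0,0,1,0.5],[0,0,0,0,0,0,0.5]]]'
python3 -m crank '[[[0,0,0,0,0,0,0.5],[0,0,0,0,0,0,0.5],[0,0,0,0,0,0,0.5],[0,0,0,0,0,0,0.5],[0,0,0,0,0,0,0.5],[0,0,0,0,0,0,0.5]]]'
python3 dish.py w11.png wrist 0.083; python3 dish.py t11.png top 0.083
python3 - <<'E'
import cv2,numpy as np
a=cv2.imread('pics/w11.png');b=cv2.imread('pics/t11.png')[80:320,200:500]
cv2.imwrite('pics/fin.png',np.hstack([cv2.resize(a,(400,250)),cv2.resize(b,(312,250))]))
E
```

```text
t: 18.78
tool_pos: [0.5104, -0.0473, 0.1157]
tcp_rot: [-2.117, -2.32, 0.001]
wrist_force: [0.9, 0.6, -3.2]
grip_width: 0.213
grip_force: 80.0
t: 19.7
tool_pos: [0.5191, 0.0026, 0.1159]
tcp_rot: [-2.648, -1.689, 0.0]
wrist_force: [-0.4, -0.1, -3.3]
grip_width: 0.212
grip_force: 80.0
t: 20.62
tool_pos: [0.5555, 0.044, 0.1158]
tcp_rot: [-3.019, -0.867, 0.001]
wrist_force: [-0.6, -0.5, -3.0]
grip_width: 0.214
grip_force: 80.0
t: 21.62
tool_pos: [0.6035, 0.0587, 0.1157]
tcp_rot: [-3.141, -0.06, 0.001]
wrist_force: [0.4, 0.1, -3.0]
grip_width: 0.211
grip_force: 80.0
t: 22.12
tool_pos: [0.6034, 0.0585, 0.1162]
tcp_rot: [-3.141, -0.062, -0.0]
wrist_force: [0.4, 0.2, -3.3]
grip_width: 0.21
grip_force: 80.0
yaw 2.2603965281030276 tilt [ 0. -0. -1.]
dish [497. 220.] 0.64 [ 0.6088 -0.0372  0.087 ] tool cm [0.16 9.59 2.92]
dish_grip [328. 254.] 0.82 [0.6069 0.0583 0.137 ] tool cm [ 0.34  0.04 -2.08]
dish_grip [498. 219.] 0.49 [ 0.6256 -0.012   0.137 ] tool cm [ 1.94  7.14 -2.08]
teaball_center [522. 234.] 0.59 [ 0.6112 -0.0364  0.115 ] tool cm [0.4  9.52 0.12]
glass [164. 188.] 0.69 [0.5962 0.1896 0.    ] tool cm [ -0.21 -13.12  11.62]
yaw 2.258409991451633 tilt [-0. -0. -1.]
dish_seat [313. 182.] 0.88 [ 0.6045 -0.0347  0.093 ] tool cm [-0.27  9.32  2.31]
dish_seat [448. 282.] 0.87 [ 0.3685 -0.367   0.093 ] tool cm [-25.15  41.6    2.31]
dish [445. 281.] 0.97 [ 0.3691 -0.3634  0.087 ] tool cm [-25.08  41.25   2.91]
dish [313. 184.] 0.93 [ 0.6013 -0.0342  0.087 ] tool cm [-0.58  9.26  2.91]
dish_grip [489. 269.] 0.84 [ 0.4074 -0.4483  0.137 ] tool cm [-21.59  49.87  -2.09]
teaball_center [317. 184.] 0.72 [ 0.5989 -0.043   0.115 ] tool cm [-0.85 10.13  0.11]
glass [400. 183.] 0.97 [ 0.6169 -0.2679  0.    ] tool cm [ 0.06 32.68 11.61]
mat [331. 110.] 0.78 [ 0.814 -0.076  0.   ] tool cm [20.51 14.27 11.61]
```

View pics/fin.png

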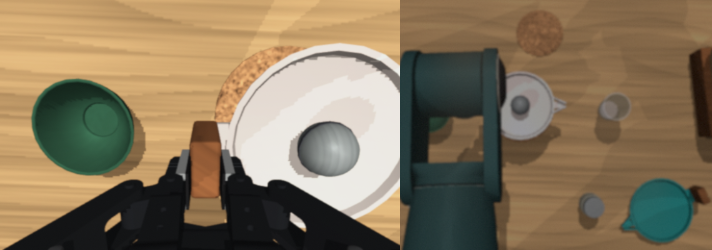

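The dish is level and about 8 cm above the mat. The spout points at the glass (lateral offset under 5 mm, from the top camera), and the ball is central. Handing in.

```bash
python3 -c "
from bench import manip;print(manip.job_done())"
```

```text
the job is handed in; nothing more can be done
None
```

I handed the job in with the dish held about 8 cm above its mat, level, the spout pointing at the glass and the tea ball resting in the middle; no verdict came back.

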